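# Trip the paint chest's hidden tray latch with the release pin

## Task

The tray of the plywood paint chest is held shut by a hidden spring latch under the slot in the chest's top. Take the red-handled release pin from its block, feel through the slot with it for the button that gives (it may be anywhere along the slot, and all beside it is rigid) and press it gently, touching the chest with the pin only and never with more than 30 N, until the tray springs fully open. Then put the pin back upright, fully home in its block, and leave everything else where it is.

Things in the scene. Friction and masses are not known exactly. Their poses are not given: they have to be found in the camera images.
- chest: plywood paint chest, 220 x 220 x 120 mm tall, fixed to the bench; origin at the centre of its underside, z up, its front (where the tray comes out) towards its own -x; y runs along the slot. Its flat top is 10 mm thick, 120 mm above the bench.
- slot (a point): centre of the access slot, level with the chest's top face, 41 mm behind the chest's centre (its +x). The slot, framed in brass, goes through the 10 mm top; 12 mm wide (chest's x), 56 mm long (chest's y), mouth chamfered by 2 mm.
- plate (a point): point straight below the slot's centre on the face of a hidden rigid steel plate, 30 mm below the chest's top. In the plate sits the latch's button, 18 mm across the slot, 12 mm along it, standing 2 mm proud. It is centred across the slot's width; along the slot its middle is anywhere within 22 mm either side of the middle, to be found by feel. The plate does not give; a tip only half on the button is stopped by it.
- press (a point): point straight below the slot's centre, 36 mm below the chest's top: the height at which the pressed button lets the tray go (7 to 8 mm of travel). The button's spring starts at about 3 N and rises 0.6 N per mm: about 8 N at release, about 10 N at its hard stop after 12 mm (40 mm below the top). It springs back when left. More than 30 N between pin and chest breaks the latch.
- tray (a joint): how far the chest's sprung paint-tube tray has come out of its front, m: 0 latched shut, 0.060 fully out. Once let go by the latch its own spring drives it out, in about half a second, and holds it there; its front face (200 mm wide, 46 mm tall, 8 mm above the bench) has no handle.
- pin: release pin, standing upright in the pin block: a steel rod 6 mm thick and 75 mm long (last 2 mm tapered to 4 mm), below a red round plastic handle, 60 mm long, 16 mm thick with a 22 mm flange, 7 mm high, at its lower end; 50 g. Origin at the rod's lower tip, z up along the rod to the handle: the flange's underside is at z 75 mm, the grip at 85 to 125 mm, the handle's top at 135 mm.
- pin_shoulder (a point): underside of the pin's handle flange, on the pin's axis, 75 mm above the tip; rests on the block's top when the pin is home
- pin_block: dark wood block 62 x 62 x 84 mm tall, fixed; origin at the centre of its underside
- block_hole (a point): mouth of the pin block's round hole, at the centre of its top face (84 mm above the bench); 9.5 mm wide with a 3 mm chamfer, vertical, 79 mm deep
- paint_jar: small yellow paint jar, 42 mm across, 48 mm tall, standing on the chest's top near its front; origin under its centre; to be left alone
- sanding_block: cork sanding block 65 x 45 x 33 mm lying beside the pin block; origin under its centre; to be left alone
- gesso_can: can 60 mm across, 70 mm tall, beside the pin block; origin under its centre; to be left alone
- brush_mug: blue mug of brushes, 76 mm across, brushes up to 230 mm tall; origin under its centre; to be left alone
- yellow_panel: yellow painted wood panel 130 x 240 x 30 mm lying flat; origin under its centre; to be left alone
- tape_roll: roll of paper tape, 100 mm across, 25 mm tall, lying flat; origin under its centre; to be left alone
- flat_brush: loose brush lying on the bench; to be left alone
- mallet: hammer lying on the bench; to be left alone
Things that resemble listed ones, but are neither listed nor needed, are in the scene too. There is more than one size of the pin_block; the job needs the larger.

How it is judged (in metres and radians):
On the way, in this order (a step that is already met when the one before it is completed fails the run):
1. the pin is drawn out of its block (z of pin in the frame of block_hole above 0.005 m), for 0.1 s.
2. with the pin's tip through the slot, the latch lets the tray go (value of joint tray above 0.01 m and z of pin in the frame of slot below -0.02 m and horizontal distance between pin and slot below 0.032 m), for 0.02 s.
3. the tray is fully out (value of joint tray above 0.052 m), for 0.2 s.
At the end, for the whole second after the job is handed in: the tray stands at least 52 mm out; the pin is back in its block, flange within 6 mm of the hole's mouth, within 0.1 rad of upright, let go and at rest (value of joint tray above 0.052 m and distance between pin_shoulder and block_hole below 0.006 m and angle between pin's own z axis and vertical below 0.1 rad and linear speed of pin below 0.02 m/s); the robot touches nothing.
It fails at once if the pin presses on the chest with more than 30 N (contact force between pin and chest above 30 N).
It fails at once if the hand or arm pushes on the chest (more than 5 N) (contact force between any of the fingers, the arm and chest above 5 N).
It fails at once if a bystander is moved by more than 30 mm (distance of any of paint_jar, sanding_block, gesso_can, brush_mug, yellow_panel, tape_roll, flat_brush, mallet from where it was at the start of the episode above 0.03 m).
It also fails if it takes over 67 s, if anything falls off the work surface, if the arm or the gripper's body presses on something with over 40 N, if the wrist force passes 120 N, or if a joint passes its speed limit or range.

## Robot

A 6-joint arm with a two-finger parallel gripper is mounted at the origin on the work surface. World frame = base frame: x ahead of the robot, y to its left, z up, the work surface at z = 0. Lengths are in mm, angles in rad, forces in N, time in s.
With the tool pointing down it reaches from about 375 to 750 mm from the base axis. Payload 9 kg.
Tool frame: the origin (TCP) lies between the finger pads; the fingertips stand tip_extent ahead of it and the grasp point (between the pads) lies 2 mm behind it (tip_extent is the distance from the TCP to the fingertips, in mm); z points along the fingers, y is the line along which they close (so a half turn about z gives the same grasp; the last joint's range is limited). The gripper opens to 85 mm and grips with 20 to 120 N. Pads are 22 mm wide; open, the fingers measure 114 mm over their backs; the gripper's body (76 mm by 85 mm) begins 54 mm behind the grasp point. The pads swing forward as they close: fully open they stand 13 mm farther back than shut.
Start: joints at [1.008, 0.104, 0.097, 1.564, 0, 1.353], TCP at [202.812, 564.718, 213.031] pointing down, gripper open.
Joint ranges: [-2.99, 2.99], [-0.84, 1.86], [-1.1, 1.16], [-1.84, 2.11], [-1.51, 1.56], [-3.14, 3.14]. Speed limits (rad/s): [2.22, 2.22, 2.57, 3.14, 3.14, 3.14].

## Interface

Orientations are given as a 3x3 rotation matrix whose columns are the frame's x, y, z axes.
In Python, from rig import * gives the robot as it stands.
- The arm moves only by the tool apply_moves, never from a script. Its argument "deltas" is a list of rows, each a list of 7 numbers: the shift along the tool's x, y, z in m, then the turn, a rotation vector about the tool's x, y, z in rad, then the closure, from -1 (fully open) to 1 (shut). A call has 1 to 10 rows; each row shifts and turns the commanded pose from where the row before left it, along the tool's axes as they then stand; what a row does not reach is not made up. A row lasts 1/12 s, in which the tool goes at most 41.7 mm and 7.16 degrees, less where a joint would pass 70% of its speed; a pose out of reach is approached as far as the arm can. A call is refused whole if a number of a shift passes 0.0417 or a number of a turn 0.125, either way. A call with a gripper value outside its range is refused whole. The fingers move at their own pace and stop on an object; "newtons" is the grip in N (left out, the last holds). Time passes only in rows, so rows that do not move let the fingers close. It gives the time, the measured TCP pose, the force, the opening and the grip force at its end, in the units of the state.
- state(): the state, without advancing time (a new reading comes with each control period).
- camera(name): name is "scene" or "top" or "wrist"; returns the picture (420x560x3 uint8, blue, green, red); there is no depth.
- calibration(name): a dict with "fx", "fy", "cx", "cy" (pixels), "R" (3x3) and "t" (3): a world point X has camera coordinates R X + t. Camera axes: x right, y down, z forward; pixel columns grow to the right and rows downward; lengths in mm; the calibration is good to about 2 mm. A picture is of the moment at which its call begins: read the wrist's pose just before it. calibration takes no time and is no camera call; for the wrist camera it gives the pose at the moment of the call.
- close_job(): hands the job in; it is judged then, once.
Trained networks look in the newest picture that a camera, given by its name, has taken for a name from the list of things; names that differ only in an ending like _2 or _b are one class to them, and where a whole thing is asked for, a point or a joint stands for the part that bears it (a point fixed in the world has none). Each returns a list of dicts, best first, with "confidence" (0 to 1); they miss things now and then, are a little off and sometimes report something else, mostly with a low value. They report only what shows in the picture. A call takes as long as a camera call. They do not tell look-alikes from the thing itself.
- spot_in(camera, thing): "location" ([x, y, z] in mm, in world coordinates, good to about 4 mm: the middle of the surface that is visible of it).
- tip_of(camera, thing): "location" ([x, y, z] in mm, in world coordinates, good to about 4 mm: a listed point, or the origin of a listed thing).
The state is a dict: "clock": time; "joint_pos": joint angles; "dq": joint speeds; "joint_torque": joint torques, N m; "ee_pos": TCP position; "tool_rot": TCP orientation; "wrist_force": force on the tool from outside, world axes, zero at the start; "moment": the same for the moment, N m; "finger_gap": finger opening in mm; "grasp_force": force on a finger pad.
Only numpy, scipy, OpenCV 4.12 (cv2) and the standard library are available. Lean on these libraries where they do the work, as an engineer would, in place of code of your own. Each camera call takes 0.05 s, during which the arm holds its last target. There are 200 camera calls.

## Working session

There is one attempt and no reset: what is moved stays moved. The work goes in short steps, Python scripts to look and compute and a tool call to move; the robot and the scene stay as the last step left them, time stands still between calls to the robot, and variables do not carry over. Pictures are saved under pics/ and viewed, at most 10 in all, crops included, and the job is handed in when it is done.

Besides the shell and the picture viewer there is one more tool, called after "Call:" in YAML: its name, and indented under it one key for each argument. apply_moves: Moves the arm, as the interface text tells. Its arguments: {"type":"object","properties":{"deltas":{"type":"array"},"newtons":{"type":"number"}},"required":["deltas"]}

```bash
mkdir -p pics; ls; python3 - <<'E'
from rig import *
import cv2,numpy as np
np.set_printoptions(precision=3,suppress=True)
s=state();print(s)
for c in ["scene","top"]:
    im=camera(c);cv2.imwrite(f"pics/{c}0.png",im)
    for n in ["chest","slot","pin","pin_shoulder","pin_block","block_hole","paint_jar","sanding_block","gesso_can","brush_mug"]:
        f=spot_in if n in() else tip_of
        print(c,n,[(np.round(d["location"]),round(d["confidence"],2)) for d in f(c,n)[:3]])
    k=calibration(c);print({a:np.round(k[a],3).tolist() for a in k})
E
```

```text
pics
{'clock': 0.0, 'joint_pos': array([1.008, 0.105, 0.096, 1.564, 0.   , 1.353]), 'dq': array([-0.001,  0.001, -0.001, -0.001,  0.001,  0.001]), 'joint_torque': array([  0.001, -55.692,  50.366,   0.017,  -0.   ,  -0.   ]), 'ee_pos': array([202.59 , 564.381, 212.223]), 'tool_rot': array([[-0.941,  0.338, -0.001],
       [ 0.338,  0.941, -0.001],
       [ 0.   , -0.001, -1.   ]]), 'wrist_force': array([ 0.582, -0.78 , -0.71 ]), 'moment': array([ 0.005, -0.014,  0.018]), 'grasp_force': 0.0, 'finger_gap': 85.4520418135577}
scene chest [(array([547., 183.,   2.]), 0.97)]
scene slot [(array([591., 177., 122.]), 0.85)]
scene pin [(array([ 576., -188.,   10.]), 0.42)]
scene pin_shoulder [(array([ 570., -184.,   87.]), 0.46), (array([ 569., -185.,    1.]), 0.31)]
scene pin_block [(array([ 568., -187.,    3.]), 0.92), (array([541., -61.,   0.]), 0.82)]
scene block_hole [(array([ 570., -183.,   81.]), 0.96), (array([539., -58.,  61.]), 0.84)]
scene paint_jar [(array([ 573., -185.,   80.]), 0.71), (array([483., 170., 118.]), 0.56)]
scene sanding_block [(array([ 571., -184.,    3.]), 0.59), (a
[... 412 characters left out ...]

top pin [(array([ 570., -182.,   12.]), 0.59)]
top pin_shoulder [(array([ 572., -185.,   85.]), 0.44)]
top pin_block [(array([ 569., -182.,   -2.]), 0.83), (array([543., -61.,   1.]), 0.45)]
top block_hole [(array([ 572., -188.,   86.]), 0.76), (array([546., -60.,  64.]), 0.51)]
top paint_jar [(array([484., 166., 121.]), 0.56), (array([ 570., -181.,   -3.]), 0.29)]
top sanding_block [(array([ 657., -128.,    5.]), 0.5)]
top gesso_can [(array([ 493., -236.,    3.]), 0.76)]
top brush_mug [(array([532., 564.,   3.]), 0.87)]
{'fx': 395.747, 'fy': 395.747, 'cx': 272.72, 'cy': 208.275, 'R': [[0.006, -1.0, 0.006], [-0.995, -0.006, -0.096], [0.096, -0.006, -0.995]], 't': [18.076, 530.973, 1513.97]}
```

View pics/top0.png

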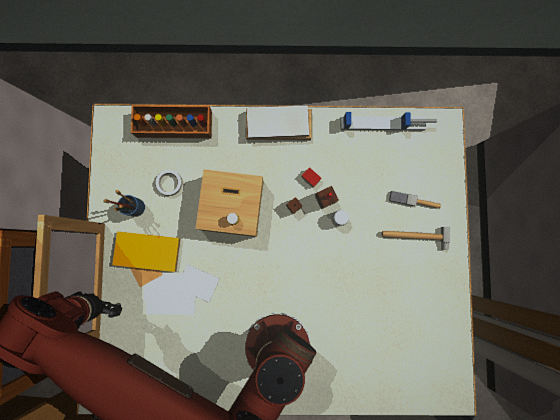

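View pics/scene0.png

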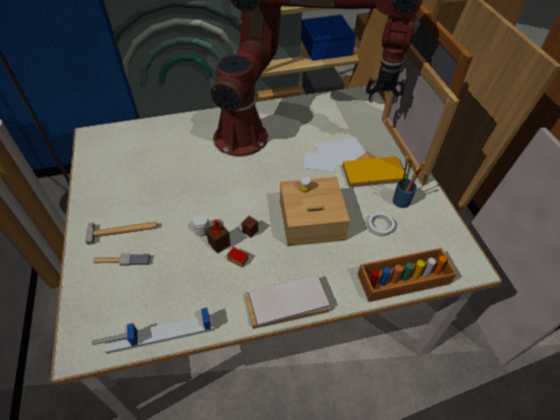

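The top view shows the chest at (230,203) with its slot at (231,191). The larger block with the pin is at (327,197), its small look-alike at (294,206), and the can at (340,217). The scene view agrees: chest (313,210), pin block (218,237).

```bash
cat > h.py <<'E'
from rig import *
import cv2,numpy as np
np.set_printoptions(precision=4,suppress=True)
def go(target,rows=None,yaw=0):
    "tool-frame shift (m) to a world target (mm); rows needed"
    s=state();d=s["tool_rot"].T@(np.array(target)-s["ee_pos"])/1000
    n=rows or int(np.ceil(np.linalg.norm(d)/.0405));print("t",round(s["clock"],2),"at",s["ee_pos"],"shift",d,"rows",n,"per row",d/n)
def px(k,X):
    p=k["R"]@np.array(X)+k["t"];return np.array([k["fx"]*p[0]/p[2]+k["cx"],k["fy"]*p[1]/p[2]+k["cy"]])
def ray(k,u,v,z):
    c=-k["R"].T@k["t"];d=k["R"].T@np.array([(u-k["cx"])/k["fx"],(v-k["cy"])/k["fy"],1]);return c+d*(z-c[2])/d[2]
E
python3 - <<'E'
from h import *
k=calibration("wrist");s=state()
c=-k["R"].T@k["t"];print("cam",c,"in tool",s["tool_rot"].T@(c-s["ee_pos"]),"axes in tool",s["tool_rot"].T@k["R"].T,k["fx"],k["cx"],k["cy"])
go([560,177,350])
print(len([0]),state()["clock"])
E
```

```text
cam [128.8801 590.4326 375.2401] in tool [  78.2664   -0.7661 -162.2279] axes in tool [[ 0.0005 -0.9535 -0.3014]
 [ 1.      0.0002  0.0008]
 [-0.0007 -0.3014  0.9535]] 377.5861320410158 273.0540133675465 206.61187991667398
t 1.1 at [202.8038 564.7058 213.0132] shift [-0.4672 -0.2441 -0.137 ] rows 14 per row [-0.0334 -0.0174 -0.0098]
1 1.1
```

Call:
apply_moves:
  deltas:
    - [-0.036, -0.0155, 0, 0, 0, 0, -1]
    - [-0.037, -0.016, 0, 0, 0, 0, -1]
    - [-0.037, -0.016, 0, 0, 0, 0, -1]
    - [-0.037, -0.016, 0, 0, 0, 0, -1]
    - [-0.037, -0.016, 0, 0, 0, 0, -1]
    - [-0.037, -0.016, 0, 0, 0, 0, -1]
    - [-0.037, -0.016, 0, 0, 0, 0, -1]
    - [-0.037, -0.016, 0, 0, 0, 0, -1]

```text
clock: 1.77
ee_pos: [438.5, 343.5, 213.3]
tool_rot: [[-0.941, 0.338, 0.001], [0.338, 0.941, 0.0], [-0.0, 0.001, -1.0]]
wrist_force: [0.6, 0.9, -0.3]
finger_gap: 85.5
grasp_force: 0.0
```

Call:
apply_moves:
  deltas:
    - [-0.037, -0.016, 0, 0, 0, 0, -1]
    - [-0.037, -0.016, 0, 0, 0, 0, -1]
    - [-0.037, -0.016, 0, 0, 0, 0, -1]
    - [-0.037, -0.016, 0, 0, 0, 0, -1]
    - [-0.037, -0.016, 0, 0, 0, 0, -1]
    - [-0.037, -0.016, 0, 0, 0, 0, -1]
    - [-0.03, -0.012, 0, 0, 0, 0, -1]
    - [0, 0, 0, 0, 0, 0, -1]
    - [0, 0, 0, 0, 0, 0, -1]

```text
clock: 2.52
ee_pos: [638.7, 156.6, 212.1]
tool_rot: [[-0.94, 0.34, -0.001], [0.34, 0.94, 0.0], [0.001, -0.0, -1.0]]
wrist_force: [-0.7, 1.5, 0.1]
finger_gap: 85.3
grasp_force: 0.0
```

```bash
python3 - <<'E'
from h import *
s=state();print(s["clock"],s["ee_pos"],s["tool_rot"][:,1],s["dq"])
k=calibration("wrist");im=camera("wrist");cv2.imwrite("pics/w1.png",im)
for n in ["slot","chest"]: print(n,[(d["location"],d["confidence"]) for d in tip_of("wrist",n)])
print(px(k,[585,177,120]))
import pickle;pickle.dump(k,open("k1","wb"))
E
```

```text
2.5167 [638.7271 156.6004 212.0806] [ 0.3405  0.9403 -0.0004] [ 0.0441 -0.0422 -0.0291  0.0078  0.0079  0.0093]
slot [([584.2, 171.4, 115.9], 0.62)]
chest [([543.6, 181.6, -2.6], 0.71)]
[275.3297 120.5179]
```

View pics/w1.png

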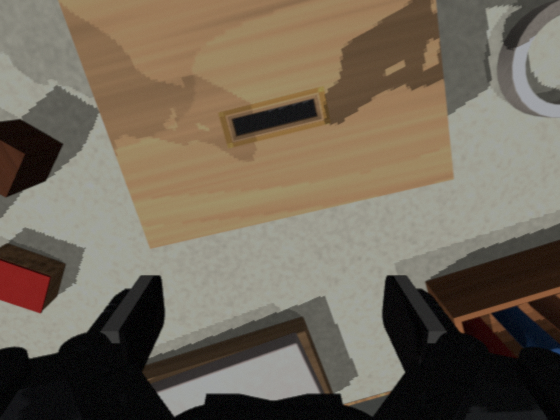

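The wrist view shows the dark slot centred at about (275,118) in its brass frame. The chest's rear corners are at (150,247) and (452,178).

```bash
python3 - <<'E'
from h import *
import pickle;k=pickle.load(open("k1","rb"))
im=cv2.imread("pics/w1.png");g=im.max(2)
m=np.zeros_like(g);m[85:150,215:330]=(g[85:150,215:330]<60)
n,l,st,ce=cv2.connectedComponentsWithStats(m);i=1+st[1:,4].argmax()
ys,xs=np.where(l==i);P=np.array([ray(k,u,v,120)[:2] for u,v in zip(xs,ys)],np.float32)
r=cv2.minAreaRect(P);print("dark",st[i],ce[i],r,np.sort(cv2.boxPoints(r),0).tolist(),P.mean(0))
a,b=[ray(k,u,v,120)[:2] for u,v in[(150,247),(452,178)]];print("corners",a,b,np.linalg.norm(a-b),"yaw from rear edge",np.degrees(np.arctan2(-(b-a)[0],(b-a)[1])))
e=(b-a)/np.linalg.norm(b-a);print("slot from corners",(a+b)/2+(110-41)*np.array([-e[1],e[0]]))
hsv=cv2.cvtColor(im,cv2.COLOR_BGR2HSV);print(hsv[118,230],hsv[128,226],hsv[100,270],hsv[60,250],hsv[160,300])
go([571,-184,300])
E
```

```text
dark [ 232   99   85   37 1447] [274.2612 117.2688] ((582.7913818359375, 176.89744567871094), (54.73030090332031, 11.272113800048828), 83.73563385009766) [[574.2030029296875, 149.08070373535156], [580.1749267578125, 150.31068420410156], [585.4078369140625, 203.4842071533203], [591.3797607421875, 204.7141876220703]] [582.7997 176.9756]
corners [638.9293  60.2771] [662.9604 278.497 ] 219.53909349906948 yaw from rear edge -6.284301723908577
slot from corners [582.3595 176.94  ]
[ 15 106 115] [ 18 149 120] [ 18 138 144] [ 17 102 155] [ 17 100 156]
t 2.67 at [637.4283 159.0555 213.2773] shift [-0.0531 -0.3453 -0.0868] rows 9 per row [-0.0059 -0.0384 -0.0096]
```

Call:
apply_moves:
  deltas:
    - [-0.0115, -0.0371, -0.002, 0, 0, -0.119, -1]
    - [-0.007, -0.0382, -0.002, 0, 0, -0.119, -1]
    - [-0.0024, -0.0388, -0.002, 0, 0, 0, -1]
    - [-0.0024, -0.0388, -0.002, 0, 0, 0, -1]
    - [-0.0024, -0.0388, -0.002, 0, 0, 0, -1]
    - [-0.0024, -0.0388, -0.002, 0, 0, 0, -1]
    - [-0.0024, -0.0388, -0.002, 0, 0, 0, -1]
    - [-0.0024, -0.0388, -0.002, 0, 0, 0, -1]
    - [-0.0024, -0.0388, -0.002, 0, 0, 0, -1]
    - [0, 0, 0, 0, 0, 0, -1]

```text
clock: 3.5
ee_pos: [621.5, -196.5, 231.3]
tool_rot: [[-0.994, 0.11, 0.001], [0.11, 0.994, -0.002], [-0.001, -0.002, -1.0]]
wrist_force: [0.1, 0.8, -0.3]
finger_gap: 85.3
grasp_force: 0.0
```

Call:
apply_moves:
  deltas:
    - [0, 0, 0, 0, 0, 0, -1]
    - [0, 0, 0, 0, 0, 0, -1]
    - [0, 0, 0, 0, 0, 0, -1]

```text
clock: 3.75
ee_pos: [622.5, -189.4, 231.4]
tool_rot: [[-0.995, 0.104, 0.0], [0.104, 0.995, 0.0], [-0.0, 0.0, -1.0]]
wrist_force: [0.5, 0.8, 0.3]
finger_gap: 85.4
grasp_force: 0.0
```

```bash
python3 - <<'E'
from h import *
import pickle
s=state();print(s["clock"],s["ee_pos"],s["tool_rot"][:,1],s["dq"])
k=calibration("wrist");im=camera("wrist");cv2.imwrite("pics/w2.png",im)
for n in ["pin_shoulder","block_hole","pin"]: print(n,[(d["location"],d["confidence"]) for d in tip_of("wrist",n)])
print(px(k,[571,-184,144]),px(k,[571,-184,84]))
pickle.dump(k,open("k2","wb"))
E
```

```text
3.75 [ 622.4868 -189.3732  231.3632] [0.1045 0.9945 0.0003] [ 0.0035  0.0017  0.0012  0.0002 -0.0019 -0.0035]
pin_shoulder []
block_hole [([570.8, -186.2, 82.3], 0.79), ([537.3, -59.1, 64.4], 0.59)]
pin [([572.3, -184.0, 7.7], 0.71)]
[273.4278 130.0219] [273.2787 121.9081]
```

View pics/w2.png

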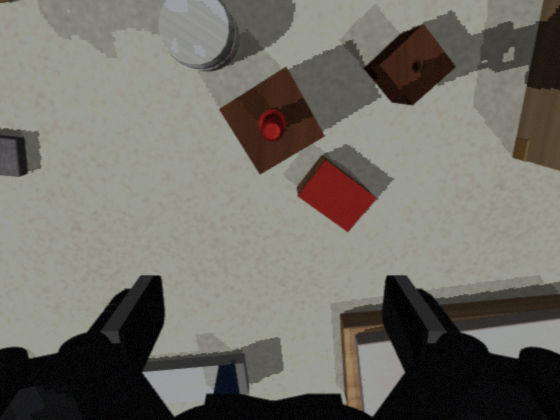

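The wrist view shows the pin handle's top at about (271,131) and the block's top face centred near (273,120).

```bash
python3 - <<'E'
from h import *
import pickle;k=pickle.load(open("k2","rb"));im=cv2.imread("pics/w2.png")
c=np.array([ray(k,u,v,84)[:2] for u,v in[(285.5,67),(325,134),(261.5,173.5),(220,107)]])
print(c,np.linalg.norm(c-np.roll(c,1,0),axis=1),"block",c.mean(0))
h=cv2.cvtColor(im,cv2.COLOR_BGR2HSV);roi=im[100:150,250:295].astype(int)
m=((roi[...,2]>90)&(roi[...,2]>2.2*roi[...,1])).astype(np.uint8)
ys,xs=np.where(m);print("red px",len(xs),xs.min()+250,xs.max()+250,ys.min()+100,ys.max()+100)
for y in range(0,50,2): print("".join(f"{v:4d}" for v in roi[y,8:38:2,2]))
print("top@",ray(k,271.5,131,144),"flange",ray(k,272,122,91))
cv2.imwrite("pics/w2c.png",cv2.resize(im[95:155,240:310],None,fx=8,fy=8,interpolation=cv2.INTER_CUBIC))
E
```

```text
[[ 530.8051 -170.3409]
 [ 584.9173 -143.294 ]
 [ 612.0218 -198.1946]
 [ 555.0719 -224.8454]] [59.6626 60.4952 61.2269 62.8773] block [ 570.704  -184.1687]
red px 324 259 279 110 139
  53  54  52  52  56  64  69  65  67  68  68  68  68  66  67
  51  48  50  51  57  62  66  68  69  67  67  66  69  67  68
  48  51  51  51  52  60  68  65  67  67  66  66  63  63  57
  51  49  50  51  53  56  62  67  65  63  64  67  45  39  40
  52  47  50  51  50  55  52  44  45  38  52  65  38  38  37
  51  53  49  54  84  96  95  98  93  85  53  39  38  37  38
  48  50  51  92 107 105  98  81  71  73  79  73  39  40  40
  51  53 100 113 105  76  54  46  47  57  77  84  70  38  37
  52  91 119 106  60  45  45  47  47  48  50  77  82  66  39
  54 110 116  74  48  44  46  50  49  49  47  59  81  76  41
  69 123 114  58  54  57  60  59  58  51  53  48  72  82  48
  86 123 102  63  69  73  75  71  66  64  57  52  66  81  53
  81 130  84  75  86 109 123 125 122 105  60  59  60  80  57
  68 125  81  93 118 128 130 130 129 136  95  66  58  78  52
  65  90  86 105 128 130 127 128 128 138 141  72  57  66  54
  61  74  96 115 127 127 130 128 129 137 144  83  57  48  42
  64  66  93 113 129 128 129 128 129 139 144  83  53  53  67
  60  63  93 110 126 128 128 128 131 137 128  64  54  63  63
  60  60  79  97 113 128 128 130 145 136  89  60  57  65  63
  61  60  62  79  94  99 112 115 115  86  59  56  64  67  64
  57  59  60  63  74  78  85  83  74  64  60  66  65  65  63
  60  58  60  60  67  68  70  66  67  66  68  68  66  66  64
  58  57  59  61  64  67  64  65  67  65  68  64  65  65  64
  60  57  61  63  65  69  66  67  67  67  66  67  65  65  62
  60  60  59  61  66  68  66  68  65  64  65  66  65  66  63
top@ [ 571.4941 -185.3152  144.    ] flange [ 570.3639 -184.9539   91.    ]
```

View pics/w2c.png

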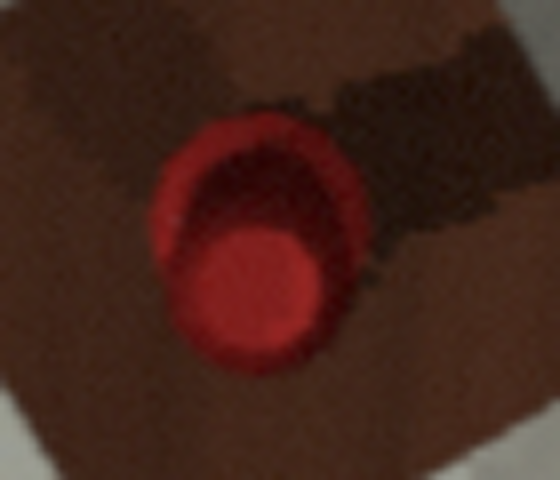

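Call:
apply_moves:
  deltas:
    - [0.026, -0.0003, 0.01, 0, 0, 0, -1]
    - [0.0257, -0.0002, 0.01, 0, 0, 0, -1]
    - [0, 0, 0.02, 0, 0, 0, -1]
    - [0, 0, 0.025, 0, 0, 0, -1]
    - [0, 0, 0.025, 0, 0, 0, -1]
    - [0, 0, 0.025, 0, 0, 0, -1]
    - [0, 0, 0, 0, 0, 0, -1]
    - [0, 0, 0, 0, 0, 0, -1]
    - [0, 0, 0, 0, 0, 0, -1]
  newtons: 60

```text
clock: 4.7
ee_pos: [571.5, -186.3, 117.7]
tool_rot: [[-0.994, 0.106, 0.001], [0.106, 0.994, -0.001], [-0.002, -0.001, -1.0]]
wrist_force: [0.7, -0.2, 0.5]
finger_gap: 85.2
grasp_force: 0.0
```

Call:
apply_moves:
  deltas:
    - [0, 0, 0.001, 0, 0, 0, -1]
    - [0, 0, 0, 0, 0, 0, -1]

```text
clock: 4.87
ee_pos: [571.8, -186.7, 116.8]
tool_rot: [[-0.994, 0.106, 0.002], [0.106, 0.994, -0.001], [-0.002, -0.001, -1.0]]
wrist_force: [0.1, -0.4, -0.3]
finger_gap: 85.3
grasp_force: 0.0
```

Call:
apply_moves:
  deltas:
    - [0.0009, 0.0021, 0, 0, 0, 0, -1]
    - [0, 0, 0, 0, 0, 0, 0]
    - [0, 0, 0, 0, 0, 0, 0.5]
    - [0, 0, 0, 0, 0, 0, 1]
    - [0, 0, 0, 0, 0, 0, 1]
    - [0, 0, 0, 0, 0, 0, 1]
    - [0, 0, 0, 0, 0, 0, 1]
    - [0, 0, 0, 0, 0, 0, 1]
    - [0, 0, 0, 0, 0, 0, 1]
  newtons: 60

```text
clock: 5.62
ee_pos: [570.3, -184.2, 115.2]
tool_rot: [[-0.994, 0.107, 0.0], [0.107, 0.994, -0.0], [-0.0, -0.0, -1.0]]
wrist_force: [-0.3, -0.6, 1.8]
finger_gap: 12.1
grasp_force: 58.6
```

Call:
apply_moves:
  deltas:
    - [0, 0, 0, 0, 0, 0, 1]
    - [0, 0, -0.005, 0, 0, 0, 1]
    - [0, 0, -0.012, 0, 0, 0, 1]
    - [0, 0, -0.02, 0, 0, 0, 1]
    - [0, 0, -0.03, 0, 0, 0, 1]
    - [0, 0, -0.03, 0, 0, 0, 1]
    - [0, 0, -0.03, 0, 0, 0, 1]
    - [0, 0, -0.023, 0, 0, 0, 1]
    - [0, 0, 0, 0, 0, 0, 1]
    - [0, 0, 0, 0, 0, 0, 1]

```text
clock: 6.45
ee_pos: [570.9, -184.4, 267.3]
tool_rot: [[-0.994, 0.107, 0.003], [0.107, 0.994, -0.002], [-0.003, -0.001, -1.0]]
wrist_force: [0.0, 0.2, -1.1]
finger_gap: 12.2
grasp_force: 58.6
```

```bash
python3 - <<'E'
from h import *
import pickle
s=state();print(s["clock"],s["ee_pos"],s["tool_rot"],s["dq"],s["finger_gap"],s["wrist_force"],s["moment"])
ims=[]
for c in["wrist","scene"]:
    k=calibration(c);im=camera(c);cv2.imwrite(f"pics/{c}3.png",im);ims.append(im)
    print([(d["location"],d["confidence"]) for d in tip_of(c,"pin")],[(d["location"],d["confidence"]) for d in tip_of(c,"pin_shoulder")])
    e=s["ee_pos"];print(px(k,e-[0,0,106]),px(k,e),px(k,e-[0,0,31]))
cv2.imwrite("pics/v3.png",np.hstack([cv2.resize(ims[0][150:420,130:430],None,fx=1.6,fy=1.6)[:420],cv2.resize(ims[1][120:280,150:250],(300,420))[:420]]))
E
```

```text
6.45 [ 570.9326 -184.4429  267.3358] [[-0.9943  0.1065  0.003 ]
 [ 0.1065  0.9943 -0.0016]
 [-0.0032 -0.0013 -1.    ]] [ 0.0007  0.0178 -0.0622 -0.0207  0.0006  0.0006] 12.219133967082067 [ 0.0263  0.1923 -1.06  ] [-0.0436 -0.0375 -0.0041]
[([574.5, -183.9, 160.2], 0.88), ([576.0, -188.5, 3.7], 0.33)] [([570.9, -185.8, 235.6], 0.85)]
[273.5863 197.8859] [273.7867 261.3249] [273.7079 236.3954]
[([575.5, -188.2, 154.2], 0.5)] [([567.8, -182.9, 232.2], 0.62)]
[213.5098 216.4412] [209.9184 196.1761] [211.0117 202.3453]
```

View pics/v3.png

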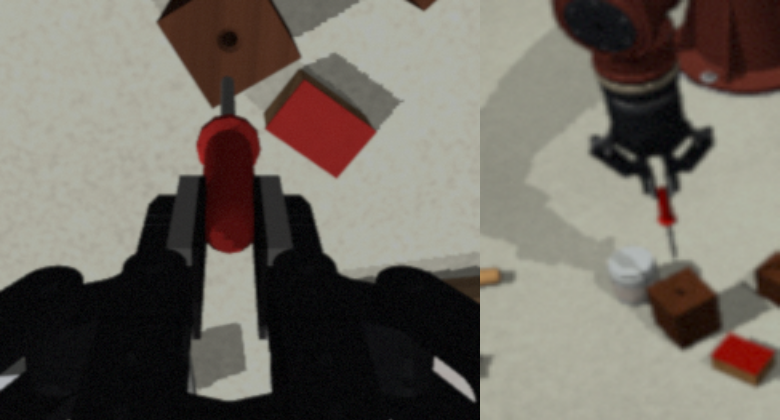

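The pin is held upright. Its tip shows at about wrist pixel (272.5,199) and the empty hole at (272.5,175). The block and the can are undisturbed.

Call:
apply_moves:
  deltas:
    - [0.0018, 0.024, 0, 0, 0, 0, 1]
    - [0.0028, 0.038, 0, 0, 0, 0, 1]
    - [0.0028, 0.038, 0, 0, 0, 0, 1]
    - [0.0028, 0.038, 0, 0, 0, 0, 1]
    - [0.0028, 0.038, 0, 0, 0, 0, 1]
    - [0.0028, 0.038, 0, 0, 0, 0, 1]
    - [0.0028, 0.038, 0, 0, 0, 0, 1]
    - [0.0028, 0.038, 0, 0, 0, 0, 1]
    - [0.0028, 0.038, 0, 0, 0, 0, 1]
    - [0.0024, 0.0324, 0, 0, 0, 0, 1]

```text
clock: 7.58
ee_pos: [581.4, 179.6, 264.4]
tool_rot: [[-0.994, 0.106, -0.001], [0.106, 0.994, 0.0], [0.001, 0.0, -1.0]]
wrist_force: [0.7, -0.3, -1.4]
finger_gap: 12.1
grasp_force: 58.6
```

Call:
apply_moves:
  deltas:
    - [0, 0, 0.008, 0, 0, 0, 1]
    - [0, 0, 0.008, 0, 0, 0, 1]
    - [0, 0, 0, 0, 0, 0, 1]
    - [0, 0, 0, 0, 0, 0, 1]
    - [0, 0, 0, 0, 0, 0, 1]

```text
clock: 8.0
ee_pos: [582.2, 175.9, 248.9]
tool_rot: [[-0.994, 0.108, -0.0], [0.108, 0.994, -0.0], [0.0, -0.0, -1.0]]
wrist_force: [0.1, -0.1, -0.2]
finger_gap: 11.7
grasp_force: 58.7
```

```bash
python3 - <<'E'
from h import *
import pickle
s=state();print(s["clock"],s["ee_pos"],s["tool_rot"],s["dq"],s["wrist_force"])
k=calibration("wrist");im=camera("wrist");cv2.imwrite("pics/w4.png",im);pickle.dump(k,open("k4","wb"))
e=s["ee_pos"];print(px(k,e-[0,0,106.2]),px(k,[582.6,176.9,120]))
ax=np.array([.109,.994,0]);ay=np.array([.994,-.109,0]);c=np.array([582.6,176.9,120])
print([px(k,c+ax*a*28+ay*b*6) for a in(-1,1) for b in(-1,1)])
cv2.imwrite("pics/v4.png",cv2.resize(im[140:260,200:350],None,fx=5,fy=5,interpolation=cv2.INTER_CUBIC))
k2=calibration("wrist")
E
```

```text
8.0 [582.1556 175.9137 248.9463] [[-0.9941  0.1082 -0.0004]
 [ 0.1082  0.9941 -0.0001]
 [ 0.0003 -0.0002 -1.    ]] [-0.0005 -0.0025  0.0113 -0.0013  0.      0.0007] [ 0.0898 -0.108  -0.2281]
[273.4192 198.2731] [274.6615 190.6902]
[array([239.3872, 183.3473]), array([239.7704, 197.8756]), array([309.9669, 183.4196]), array([309.5084, 197.9442])]
```

View pics/v4.png

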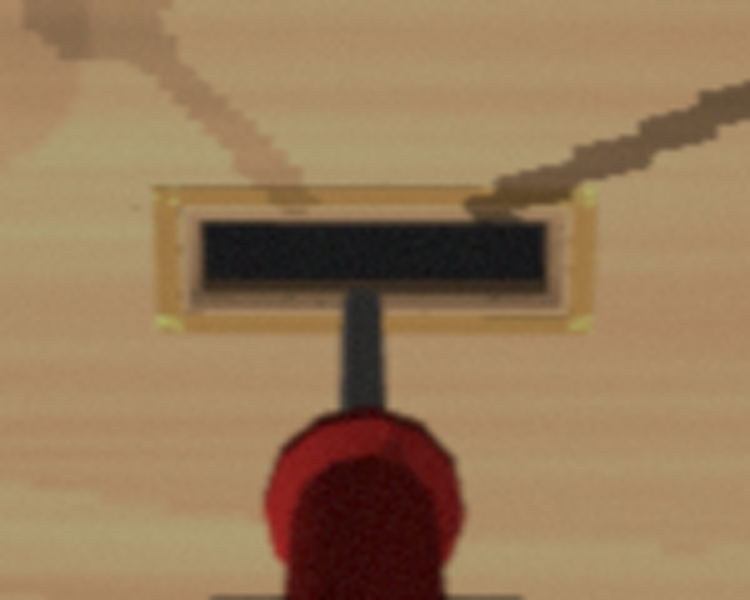

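The close-up shows the brass frame centred at wrist pixel (275,191.7) and the tip at (272.4,198). The pin has to shift about 1 mm in -x and 2 mm in +y (tool axes) to line up.

Call:
apply_moves:
  deltas:
    - [-0.001, 0.002, 0.004, 0, 0, 0, 1]
    - [0, 0, 0.008, 0, 0, 0, 1]
    - [0, 0, 0.003, 0, 0, 0, 1]
    - [0, 0, 0.003, 0, 0, 0, 1]
    - [0, 0, 0.003, 0, 0, 0, 1]
    - [0, 0, 0.003, 0, 0, 0, 1]
    - [0, 0, 0, 0, 0, 0, 1]
    - [0, 0, 0, 0, 0, 0, 1]

```text
clock: 8.72
ee_pos: [583.3, 179.0, 224.9]
tool_rot: [[-0.994, 0.107, -0.0], [0.107, 0.994, 0.0], [0.0, 0.0, -1.0]]
wrist_force: [-0.0, -0.1, 0.1]
finger_gap: 12.0
grasp_force: 58.7
```

Call:
apply_moves:
  deltas:
    - [0, 0, 0.003, 0, 0, 0, 1]
    - [0, 0, 0.003, 0, 0, 0, 1]
    - [0, 0, 0.003, 0, 0, 0, 1]
    - [0, 0, 0.003, 0, 0, 0, 1]
    - [0, 0, 0.003, 0, 0, 0, 1]
    - [0, 0, 0.003, 0, 0, 0, 1]
    - [0, 0, 0.003, 0, 0, 0, 1]
    - [0, 0, 0, 0, 0, 0, 1]
    - [0, 0, 0, 0, 0, 0, 1]

```text
clock: 9.47
ee_pos: [583.2, 179.0, 203.8]
tool_rot: [[-0.994, 0.107, -0.0], [0.107, 0.994, 0.0], [0.0, -0.0, -1.0]]
wrist_force: [-0.4, -0.6, -0.4]
finger_gap: 12.3
grasp_force: 58.7
```

Call:
apply_moves:
  deltas:
    - [0, 0, 0.0015, 0, 0, 0, 1]
    - [0, 0, 0.0015, 0, 0, 0, 1]
    - [0, 0, 0.001, 0, 0, 0, 1]
    - [0, 0, 0.001, 0, 0, 0, 1]
    - [0, 0, 0, 0, 0, 0, 1]
    - [0, 0, 0, 0, 0, 0, 1]

```text
clock: 9.97
ee_pos: [583.3, 179.0, 199.0]
tool_rot: [[-0.994, 0.107, -0.0], [0.107, 0.994, 0.0], [0.0, 0.0, -1.0]]
wrist_force: [-0.6, -0.1, -0.7]
finger_gap: 12.3
grasp_force: 58.7
```

Call:
apply_moves:
  deltas:
    - [0, 0, 0.0005, 0, 0, 0, 1]
    - [0, 0, 0.0005, 0, 0, 0, 1]
    - [0, 0, 0, 0, 0, 0, 1]

```text
clock: 10.22
ee_pos: [583.4, 179.0, 198.0]
tool_rot: [[-0.994, 0.107, 0.0], [0.107, 0.994, 0.0], [-0.0, 0.0, -1.0]]
wrist_force: [0.9, -0.7, -0.4]
finger_gap: 12.1
grasp_force: 58.7
```

Call:
apply_moves:
  deltas:
    - [0, 0, 0.0005, 0, 0, 0, 1]
    - [0, 0, 0.0005, 0, 0, 0, 1]
    - [0, 0, 0, 0, 0, 0, 1]

```text
clock: 10.47
ee_pos: [583.3, 179.0, 196.9]
tool_rot: [[-0.994, 0.107, -0.0], [0.107, 0.994, 0.0], [0.0, 0.0, -1.0]]
wrist_force: [0.5, 0.4, -0.4]
finger_gap: 12.2
grasp_force: 58.7
```

Call:
apply_moves:
  deltas:
    - [0, 0, 0.0005, 0, 0, 0, 1]
    - [0, 0, 0, 0, 0, 0, 1]

```text
clock: 10.63
ee_pos: [583.3, 179.0, 196.4]
tool_rot: [[-0.994, 0.107, -0.0], [0.107, 0.994, 0.0], [0.0, 0.0, -1.0]]
wrist_force: [-0.0, -0.0, -0.8]
finger_gap: 11.8
grasp_force: 58.7
```

Call:
apply_moves:
  deltas:
    - [0, 0, 0.0005, 0, 0, 0, 1]
    - [0, 0, 0, 0, 0, 0, 1]

```text
clock: 10.8
ee_pos: [583.5, 179.0, 196.2]
tool_rot: [[-0.994, 0.107, 0.0], [0.107, 0.994, 0.0], [-0.0, 0.0, -1.0]]
wrist_force: [-0.3, -0.5, 1.3]
finger_gap: 12.1
grasp_force: 58.8
```

Call:
apply_moves:
  deltas:
    - [0, 0, 0.0005, 0, 0, 0, 1]
    - [0, 0, 0, 0, 0, 0, 1]

```text
clock: 10.97
ee_pos: [583.7, 179.0, 196.0]
tool_rot: [[-0.994, 0.107, 0.001], [0.107, 0.994, 0.0], [-0.001, 0.0, -1.0]]
wrist_force: [0.6, 0.1, 3.6]
finger_gap: 12.1
grasp_force: 59.1
```

Call:
apply_moves:
  deltas:
    - [0, 0, 0.0003, 0, 0, 0, 1]
    - [0, 0, 0, 0, 0, 0, 1]

```text
clock: 11.13
ee_pos: [583.7, 179.0, 195.9]
tool_rot: [[-0.994, 0.107, 0.001], [0.107, 0.994, 0.0], [-0.001, 0.0, -1.0]]
wrist_force: [0.2, -0.1, 4.7]
finger_gap: 12.2
grasp_force: 59.3
```

Call:
apply_moves:
  deltas:
    - [0, 0, 0.0005, 0, 0, 0, 1]
    - [0, 0, 0.0005, 0, 0, 0, 1]
    - [0, 0, 0, 0, 0, 0, 1]

```text
clock: 11.38
ee_pos: [584.2, 179.1, 195.7]
tool_rot: [[-0.994, 0.107, 0.003], [0.107, 0.994, 0.0], [-0.003, 0.001, -1.0]]
wrist_force: [1.2, -0.3, 9.0]
finger_gap: 12.3
grasp_force: 59.8
```

Call:
apply_moves:
  deltas:
    - [0, 0, -0.003, 0, 0, 0, 1]
    - [0, 0, -0.004, 0, 0, 0, 1]
    - [0, 0, 0, 0, 0, 0, 1]
    - [0, 0.004, 0, 0, 0, 0, 1]
    - [0, 0.005, 0, 0, 0, 0, 1]
    - [0, 0.004, 0, 0, 0, 0, 1]
    - [0, 0, 0, 0, 0, 0, 1]
    - [0, 0, 0, 0, 0, 0, 1]

```text
clock: 12.05
ee_pos: [584.6, 192.3, 200.9]
tool_rot: [[-0.994, 0.106, -0.0], [0.106, 0.994, -0.0], [0.0, -0.0, -1.0]]
wrist_force: [0.4, -0.0, -0.3]
finger_gap: 12.1
grasp_force: 58.7
```

Call:
apply_moves:
  deltas:
    - [0, 0, 0.001, 0, 0, 0, 1]
    - [0, 0, 0.001, 0, 0, 0, 1]
    - [0, 0, 0.001, 0, 0, 0, 1]
    - [0, 0, 0, 0, 0, 0, 1]
    - [0, 0, 0, 0, 0, 0, 1]

```text
clock: 12.47
ee_pos: [584.7, 191.8, 198.1]
tool_rot: [[-0.994, 0.107, -0.0], [0.107, 0.994, 0.0], [0.0, 0.0, -1.0]]
wrist_force: [0.5, 0.3, -0.6]
finger_gap: 11.9
grasp_force: 58.7
```

Call:
apply_moves:
  deltas:
    - [0, 0, 0.0006, 0, 0, 0, 1]
    - [0, 0, 0.0006, 0, 0, 0, 1]
    - [0, 0, 0, 0, 0, 0, 1]
    - [0, 0, 0, 0, 0, 0, 1]

```text
clock: 12.8
ee_pos: [584.7, 191.9, 197.0]
tool_rot: [[-0.994, 0.107, -0.0], [0.107, 0.994, 0.0], [0.0, 0.0, -1.0]]
wrist_force: [-1.1, 0.1, -0.8]
finger_gap: 12.1
grasp_force: 58.7
```

Call:
apply_moves:
  deltas:
    - [0, 0, -0.004, 0, 0, 0, 1]
    - [0, 0, 0, 0, 0, 0, 1]
    - [0, -0.006, 0, 0, 0, 0, 1]
    - [0, -0.008, 0, 0, 0, 0, 1]
    - [0, -0.008, 0, 0, 0, 0, 1]
    - [0, -0.006, 0, 0, 0, 0, 1]
    - [0, 0, 0, 0, 0, 0, 1]
    - [0, 0, 0, 0, 0, 0, 1]
    - [0, 0, 0.0015, 0, 0, 0, 1]
    - [0, 0, 0, 0, 0, 0, 1]

```text
clock: 13.63
ee_pos: [581.7, 164.2, 199.2]
tool_rot: [[-0.994, 0.106, -0.0], [0.106, 0.994, 0.0], [0.0, 0.0, -1.0]]
wrist_force: [0.5, 0.5, -0.4]
finger_gap: 12.2
grasp_force: 58.7
```

Call:
apply_moves:
  deltas:
    - [0, 0, 0.0009, 0, 0, 0, 1]
    - [0, 0, 0.0009, 0, 0, 0, 1]
    - [0, 0, 0.0006, 0, 0, 0, 1]
    - [0, 0, 0, 0, 0, 0, 1]
    - [0, 0, 0, 0, 0, 0, 1]

```text
clock: 14.05
ee_pos: [581.8, 164.2, 197.1]
tool_rot: [[-0.994, 0.106, 0.0], [0.106, 0.994, 0.0], [-0.0, 0.0, -1.0]]
wrist_force: [0.1, -0.7, -0.6]
finger_gap: 11.9
grasp_force: 58.8
```

Call:
apply_moves:
  deltas:
    - [0, 0, 0.0005, 0, 0, 0, 1]
    - [0, 0, 0.0005, 0, 0, 0, 1]
    - [0, 0, 0.0005, 0, 0, 0, 1]
    - [0, 0, 0, 0, 0, 0, 1]
    - [0, 0, 0, 0, 0, 0, 1]

```text
clock: 14.47
ee_pos: [582.0, 164.1, 196.0]
tool_rot: [[-0.994, 0.107, 0.001], [0.107, 0.994, 0.0], [-0.001, 0.0, -1.0]]
wrist_force: [-0.4, 0.0, 4.7]
finger_gap: 12.1
grasp_force: 59.3
```

Call:
apply_moves:
  deltas:
    - [0, 0, 0.0005, 0, 0, 0, 1]
    - [0, 0, 0.0005, 0, 0, 0, 1]
    - [0, 0, 0, 0, 0, 0, 1]

```text
clock: 14.72
ee_pos: [581.9, 164.1, 194.9]
tool_rot: [[-0.994, 0.107, 0.001], [0.107, 0.994, 0.0], [-0.001, 0.0, -1.0]]
wrist_force: [-0.9, 0.4, 5.2]
finger_gap: 12.3
grasp_force: 59.3
```

Call:
apply_moves:
  deltas:
    - [0, 0, 0.001, 0, 0, 0, 1]
    - [0, 0, 0.001, 0, 0, 0, 1]
    - [0, 0, 0.001, 0, 0, 0, 1]
    - [0, 0, 0, 0, 0, 0, 1]

```text
clock: 15.05
ee_pos: [582.0, 164.1, 192.1]
tool_rot: [[-0.994, 0.107, 0.001], [0.107, 0.994, 0.0], [-0.001, 0.0, -1.0]]
wrist_force: [0.7, -0.1, 5.7]
finger_gap: 11.9
grasp_force: 59.5
```

Soft and following the button's spring, so I'll keep pressing.

Call:
apply_moves:
  deltas:
    - [0, 0, 0.001, 0, 0, 0, 1]
    - [0, 0, 0.001, 0, 0, 0, 1]
    - [0, 0, 0.001, 0, 0, 0, 1]
    - [0, 0, 0.0005, 0, 0, 0, 1]
    - [0, 0, 0, 0, 0, 0, 1]
    - [0, 0, 0, 0, 0, 0, 1]

```text
clock: 15.55
ee_pos: [582.1, 164.1, 188.7]
tool_rot: [[-0.994, 0.107, 0.001], [0.107, 0.994, 0.0], [-0.001, 0.0, -1.0]]
wrist_force: [-0.8, -0.0, 7.3]
finger_gap: 12.2
grasp_force: 59.5
```

```bash
python3 - <<'E'
from h import *
import json
s=state();print(s["clock"],s["ee_pos"],s["wrist_force"])
im=camera("top");cv2.imwrite("pics/t5.png",im)
a=cv2.imread("pics/top0.png");k=calibration("top")
print([(d["location"],d["confidence"]) for d in spot_in("top","tray")])
# region in front of chest
p=[px(k,[x,y,40]) for x in(360,432) for y in(80,290)];print(p)
E
```

```text
15.55 [582.0903 164.1025 188.7027] [-0.7676 -0.0254  7.3311]
[]
[array([257.0841, 252.4285]), array([201.9335, 252.1148]), array([257.2638, 233.5109]), array([202.3664, 233.1834])]
```

Call:
apply_moves:
  deltas:
    - [0, 0, 0.0008, 0, 0, 0, 1]
    - [0, 0, 0.0008, 0, 0, 0, 1]
    - [0, 0, 0.0005, 0, 0, 0, 1]
    - [0, 0, 0, 0, 0, 0, 1]
    - [0, 0, 0, 0, 0, 0, 1]
    - [0, 0, 0, 0, 0, 0, 1]

```text
clock: 16.15
ee_pos: [582.2, 164.1, 186.9]
tool_rot: [[-0.994, 0.107, 0.002], [0.107, 0.994, 0.0], [-0.002, 0.0, -1.0]]
wrist_force: [-0.3, 0.0, 7.2]
finger_gap: 12.6
grasp_force: 59.7
```

```bash
python3 - <<'E'
from h import *
s=state();print(s["clock"],s["ee_pos"],s["wrist_force"])
im=camera("scene");cv2.imwrite("pics/s6.png",im);im2=camera("top")
print([(d["location"],d["confidence"]) for d in spot_in("scene","tray")],[(d["location"],d["confidence"]) for d in spot_in("top","tray")])
a=cv2.imread("pics/scene0.png");b=cv2.imread("pics/top0.png")
cv2.imwrite("pics/v6.png",np.vstack([np.hstack([cv2.resize(x[150:250,250:380],(390,300)) for x in(a,im)]),np.hstack([cv2.resize(x[160:260,180:310],(390,300)) for x in(b,im2)])]))
E
```

```text
16.15 [582.2417 164.1074 186.9147] [-0.3028  0.0165  7.1715]
[([611.0, 164.5, 121.7], 0.27), ([490.7, 159.0, 138.8], 0.17)] [([398.3, 114.0, 31.5], 0.65)]
```

View pics/v6.png

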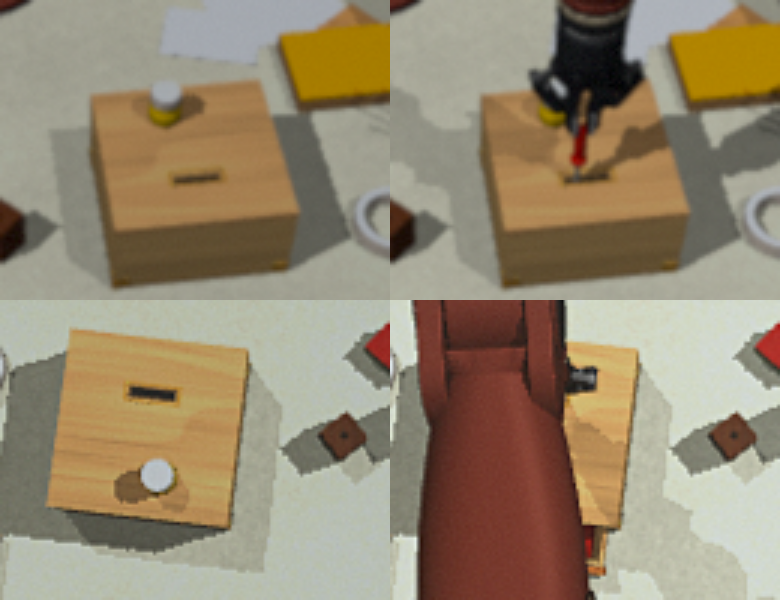

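The last picture shows the tray standing well out of the chest's front (lower right, about 60 mm). The jar is untouched. Next I withdraw the pin straight up and carry it back.

Call:
apply_moves:
  deltas:
    - [0, 0, -0.003, 0, 0, 0, 1]
    - [0, 0, -0.006, 0, 0, 0, 1]
    - [0, 0, -0.01, 0, 0, 0, 1]
    - [0, 0, -0.012, 0, 0, 0, 1]
    - [0, 0, -0.012, 0, 0, 0, 1]
    - [0, 0, -0.015, 0, 0, 0, 1]
    - [0, 0, -0.02, 0, 0, 0, 1]
    - [0, 0, -0.008, 0, 0, 0, 1]
    - [0, 0, 0, 0, 0, 0, 1]

```text
clock: 17.1
ee_pos: [582.7, 164.1, 274.6]
tool_rot: [[-0.994, 0.107, 0.003], [0.107, 0.994, 0.0], [-0.003, 0.001, -1.0]]
wrist_force: [-0.6, 0.0, -0.1]
finger_gap: 11.9
grasp_force: 58.7
```

```bash
python3 - <<'E'
from h import *
s=state();print(s["tool_rot"],s["wrist_force"],s["finger_gap"])
go([570.6,-184.3,262])
E
```

```text
[[-0.9943  0.1067  0.0034]
 [ 0.1067  0.9943  0.0003]
 [-0.0034  0.0006 -1.    ]] [-0.5851  0.0467 -0.0682] 11.948871887155608
t 17.1 at [582.6797 164.1101 274.5749] shift [-0.0251 -0.3477  0.0124] rows 9 per row [-0.0028 -0.0386  0.0014]
```

Call:
apply_moves:
  deltas:
    - [-0.0017, -0.024, 0, 0, 0, 0, 1]
    - [-0.0027, -0.038, 0, 0, 0, 0, 1]
    - [-0.0027, -0.038, 0, 0, 0, 0, 1]
    - [-0.0027, -0.038, 0, 0, 0, 0, 1]
    - [-0.0027, -0.038, 0, 0, 0, 0, 1]
    - [-0.0027, -0.038, 0, 0, 0, 0, 1]
    - [-0.0027, -0.038, 0, 0, 0, 0, 1]
    - [-0.0027, -0.038, 0, 0, 0, 0, 1]
    - [-0.0027, -0.038, 0, 0, 0, 0, 1]
    - [-0.0014, -0.0197, 0, 0, 0, 0, 1]

```text
clock: 17.93
ee_pos: [568.3, -188.0, 270.3]
tool_rot: [[-0.994, 0.109, -0.002], [0.109, 0.994, 0.0], [0.002, -0.0, -1.0]]
wrist_force: [1.1, 0.0, -0.7]
finger_gap: 12.0
grasp_force: 58.7
```

Call:
apply_moves:
  deltas:
    - [0, 0, 0.04, 0, 0, 0, 1]
    - [0, 0, 0.03, 0, 0, 0, 1]
    - [0, 0, 0, 0, 0, 0, 1]
    - [0, 0, 0, 0, 0, 0, 1]
    - [0, 0, 0, 0, 0, 0, 1]

```text
clock: 18.35
ee_pos: [569.6, -184.1, 203.5]
tool_rot: [[-0.994, 0.106, 0.001], [0.106, 0.994, -0.0], [-0.001, -0.0, -1.0]]
wrist_force: [-0.4, -0.5, 0.6]
finger_gap: 11.9
grasp_force: 58.8
```

```bash
python3 - <<'E'
from h import *
s=state();print(s["clock"],s["ee_pos"],s["tool_rot"],s["dq"],s["wrist_force"])
k=calibration("wrist");im=camera("wrist");cv2.imwrite("pics/w7.png",im)
e=s["ee_pos"];print([px(k,e-[0,0,z]) for z in(104.2,106.2)],px(k,[570.7,-184.2,84]))
go([570.6,-184.3,115.2])
cv2.imwrite("pics/v7.png",cv2.resize(im[140:260,200:350],None,fx=5,fy=5,interpolation=cv2.INTER_CUBIC))
E
```

```text
18.35 [ 569.5644 -184.1481  203.4826] [[-0.9944  0.1061  0.0009]
 [ 0.1061  0.9944 -0.0005]
 [-0.001  -0.0004 -1.    ]] [ 0.0038 -0.0126  0.0302 -0.001  -0.0009 -0.001 ] [-0.3553 -0.5457  0.588 ]
[array([273.4513, 198.8823]), array([273.4474, 198.1177])] [273.5104 194.7044]
t 18.4 at [ 570.1009 -184.3981  204.3181] shift [-0.0003  0.0002  0.0891] rows 3 per row [-0.0001  0.0001  0.0297]
```

View pics/v7.png

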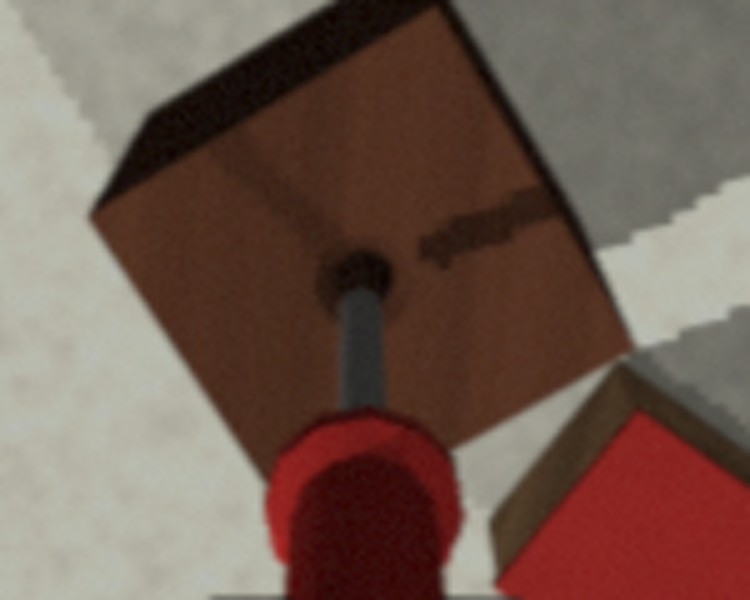

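The tip lines up with the hole sideways (272.2 vs 272.3 px). Fore and aft the hole, at row 196.6, is about 1.3 mm further towards tool -x.

Call:
apply_moves:
  deltas:
    - [-0.0013, 0, 0.004, 0, 0, 0, 1]
    - [0, 0, 0.006, 0, 0, 0, 1]
    - [0, 0, 0.006, 0, 0, 0, 1]
    - [0, 0, 0.006, 0, 0, 0, 1]
    - [0, 0, 0.004, 0, 0, 0, 1]
    - [0, 0, 0, 0, 0, 0, 1]
    - [0, 0, 0, 0, 0, 0, 1]

```text
clock: 18.98
ee_pos: [570.3, -184.2, 175.6]
tool_rot: [[-0.994, 0.107, -0.001], [0.107, 0.994, 0.001], [0.001, 0.0, -1.0]]
wrist_force: [-0.0, 0.4, -0.3]
finger_gap: 12.1
grasp_force: 58.7
```

Call:
apply_moves:
  deltas:
    - [0, 0, 0.008, 0, 0, 0, 1]
    - [0, 0, 0.01, 0, 0, 0, 1]
    - [0, 0, 0.01, 0, 0, 0, 1]
    - [0, 0, 0.01, 0, 0, 0, 1]
    - [0, 0, 0.008, 0, 0, 0, 1]
    - [0, 0, 0.006, 0, 0, 0, 1]
    - [0, 0, 0, 0, 0, 0, 1]
    - [0, 0, 0, 0, 0, 0, 1]

```text
clock: 19.65
ee_pos: [570.4, -184.3, 123.6]
tool_rot: [[-0.994, 0.107, -0.0], [0.107, 0.994, 0.0], [0.001, 0.0, -1.0]]
wrist_force: [-0.2, 0.6, -0.3]
finger_gap: 12.2
grasp_force: 58.7
```

Call:
apply_moves:
  deltas:
    - [0, 0, 0.002, 0, 0, 0, 1]
    - [0, 0, 0.002, 0, 0, 0, 1]
    - [0, 0, 0.001, 0, 0, 0, 1]
    - [0, 0, 0.001, 0, 0, 0, 1]
    - [0, 0, 0.001, 0, 0, 0, 1]
    - [0, 0, 0, 0, 0, 0, 1]

```text
clock: 20.15
ee_pos: [570.5, -184.3, 116.8]
tool_rot: [[-0.994, 0.107, -0.0], [0.107, 0.994, 0.0], [0.0, 0.0, -1.0]]
wrist_force: [-0.2, -0.7, -0.5]
finger_gap: 12.1
grasp_force: 58.8
```

Call:
apply_moves:
  deltas:
    - [0, 0, 0.001, 0, 0, 0, 1]
    - [0, 0, 0.001, 0, 0, 0, 1]
    - [0, 0, 0.001, 0, 0, 0, 1]
    - [0, 0, 0, 0, 0, 0, 1]

```text
clock: 20.48
ee_pos: [571.2, -184.8, 115.2]
tool_rot: [[-0.994, 0.107, 0.002], [0.107, 0.994, -0.001], [-0.002, -0.001, -1.0]]
wrist_force: [-1.9, 0.9, 5.4]
finger_gap: 12.1
grasp_force: 59.5
```

Seated: the flange contact came at the same height as before. Releasing.

Call:
apply_moves:
  deltas:
    - [0, 0, -0.001, 0, 0, 0, 1]
    - [0, 0, 0, 0, 0, 0, 0.5]
    - [0, 0, 0, 0, 0, 0, 0]
    - [0, 0, 0, 0, 0, 0, -0.5]
    - [0, 0, 0, 0, 0, 0, -1]
    - [0, 0, 0, 0, 0, 0, -1]
    - [0, 0, 0, 0, 0, 0, -1]
    - [0, 0, 0, 0, 0, 0, -1]

```text
clock: 21.15
ee_pos: [570.5, -184.4, 114.9]
tool_rot: [[-0.994, 0.107, -0.0], [0.107, 0.994, 0.0], [0.0, 0.0, -1.0]]
wrist_force: [1.0, -0.2, 0.4]
finger_gap: 85.5
grasp_force: 0.0
```

Call:
apply_moves:
  deltas:
    - [0, 0, -0.01, 0, 0, 0, -1]
    - [0, 0, -0.025, 0, 0, 0, -1]
    - [0, 0, -0.03, 0, 0, 0, -1]
    - [0, 0, -0.03, 0, 0, 0, -1]
    - [-0.025, 0, -0.015, 0, 0, 0, -1]
    - [-0.025, 0, 0, 0, 0, 0, -1]
    - [0, 0, 0, 0, 0, 0, -1]
    - [0, 0, 0, 0, 0, 0, -1]
    - [0, 0, 0, 0, 0, 0, -1]

```text
clock: 21.9
ee_pos: [619.9, -189.6, 225.1]
tool_rot: [[-0.994, 0.106, -0.001], [0.106, 0.994, 0.0], [0.001, 0.0, -1.0]]
wrist_force: [-0.0, 0.3, 0.1]
finger_gap: 85.4
grasp_force: 0.0
```

```bash
python3 - <<'E'
from h import *
s=state();print(s["clock"],s["ee_pos"],s["wrist_force"],s["finger_gap"])
im=camera("wrist");t=camera("top")
for c in("wrist","top"): print([(d["location"],d["confidence"]) for d in tip_of(c,"pin")],[(d["location"],d["confidence"]) for d in tip_of(c,"pin_shoulder")])
print([(d["location"],d["confidence"]) for d in spot_in("top","tray")])
cv2.imwrite("pics/v8.png",np.hstack([cv2.resize(im[60:210,200:350],(400,400),interpolation=cv2.INTER_CUBIC),cv2.resize(t[150:260,180:290],(400,400))]))
E
```

```text
21.9 [ 619.893  -189.5956  225.0568] [-0.0227  0.3109  0.0651] 85.43588736752982
[([572.8, -184.1, 9.1], 0.8)] [([572.5, -182.1, 86.7], 0.76)]
[] [([587.8, 175.1, 82.9], 0.64)]
[([404.5, 198.5, 32.4], 0.79)]
```

View pics/v8.png

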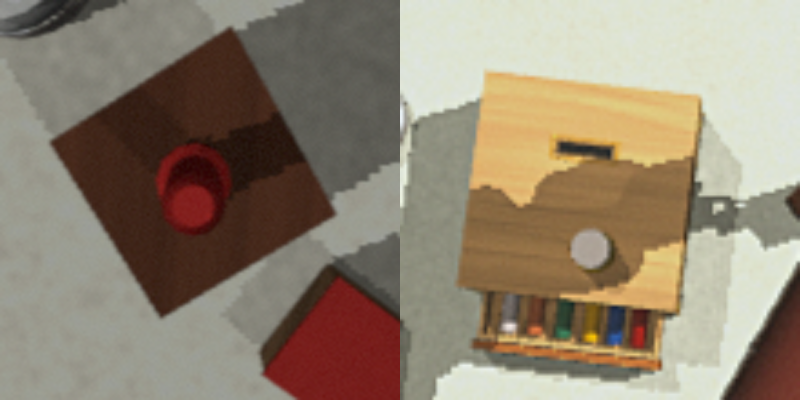

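The close-ups show the pin upright and home in its block, at (195,190) in the left half. In the right half the tray is fully out at (575,330) and the jar is in place. I'm handing the job in.

```bash
python3 -c "
from rig import *
print(close_job())"
```

```text
the job is handed in; nothing more can be done
None
```

The tray sprang fully open (about 60 mm out in the pictures), the pin is back upright and home in its block, and the job is handed in at about 22 s; the highest wrist force I read while probing was 9 N, and no verdict came back.

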